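Raise a pinned shim to the gauge with a lever jack and hold it

TASK

First take the steel shim plate with two holes from the rack and lower it over the two locating pins of the lift table until it lies flush, and let go of it. Then set the lever jack so that its saddle is centred under the lift pad of the table's side arm, and press the jack handle all the way down with the gripper so that the jack alone raises the table with the shim still on its pins. Finish while holding the handle fully down (it springs back when let go), and leave everything else where it lies.

Things in the scene. Friction and masses are not known exactly. Their poses are not given: they have to be found in the camera images.
- shim: the shim to use: flat ground steel plate 40 x 90 x 6 mm (own x, y, z), 0.16 kg, with two 12 mm through holes on its long centre line at y = +30 and -30 mm, so it fits either way round. Origin: centre of its underside. It lies, loose, on one of the three bars of the rack, its underside 16 mm above the table top; the bar is 26 mm wide, so the plate overhangs it by 7 mm on each long side
- rack: low fixed black rack with three parallel bars 26 mm wide, 80 mm long, 16 mm high at x = -90, 0 and +90 mm of its own frame, each carrying one shim along its own y. Origin: centre of its underside
- lift_stand: fixed gauge stand, base 110 mm (x) by 130 mm (y from -50 to +80 mm), 12 mm high, central guide block 30 x 70 mm up to 62 mm, a sensor post 26 x 12 mm at y = +72 mm up to 147 mm. Origin: underside, below the centre of the lift table. The lift table's side arm points along its -y
- seat (a point): centre of the top seating face of the lift table, 100 mm above the table top when the lift table is down; axes as the stand. The lift table is a steel bar 28 mm wide (x) and 100 mm long (y, +-50 mm), 12 mm thick, narrower than the shim, so fingers can pass on both long sides; two tapered pins, 8 mm diameter, 16 mm high, stand at y = +30 and -30 mm
- lift_pad (a point): centre of the underside of the lift pad, a 28 mm disc below the side arm, 105 mm from the seat centre along the stand's -y; 80 mm above the table top when down. The arm is 28 mm wide, its top is level with the seat and it ends 15 mm beyond the pad; a 24 mm wide, 9 mm high cone on top of the arm marks the spot straight above the pad
- lift_table (a joint): height of the lift table above its lower stop, m: 0 down, free to rise to 0.030 along vertical guides; it falls back under its own weight (0.6 kg)
- jack: loose lever jack, 0.9 kg, on the table. Origin: underside, straight below the handle pivot; own x points to the saddle. Foot 12 mm thick from x = -167 to +90 mm, 60 mm wide in front, 34 mm behind, 80 mm at its very rear. To grip: two upright cheeks at the origin, together 34 mm over their outsides (y), 40 mm long (x), up to z = 95 mm. The handle leaves them to the rear (-x) and up at 0.45 rad
- saddle_top (a point): centre of the top of the jack saddle, a 34 mm disc at x = +65 mm of the jack, 68 mm above the table top when down (12 mm below the pad); it rises 60 mm per rad of the handle, 30 mm in all, so the table rises about 18 mm
- handle_press (a point): middle of the upper face of the black paddle (45 x 34 x 12 mm) at the end of the jack handle, 140 mm from the pivot; the pivot is 68 mm above the jack's underside
- jack_handle (a joint): angle of the jack handle from its raised rest, rad: 0 up (it slopes 0.45 rad up to the rear), grows as it is pressed down, stop at 0.50 (0.05 rad below level); a spring returns it, about 4 to 10 N at the paddle press it fully down under load. The paddle stays above the jack's foot, so pressing does not tip the jack
- shim_one_hole: bystander on the rack: like the shim but with one 18 mm central hole
- shim_plain: bystander on the rack: like the shim but without holes
- shim_small: bystander: small plain shim 30 x 60 x 5 mm on the table
- gauge_block: bystander: blue anodised block 30 x 60 x 20 mm
- feeler_holder: bystander: brass holder 22 x 90 x 12 mm with a thumb screw and a steel leaf
- spacer_ring: bystander: black ring, 48 mm outside, 28 mm inside, 12 mm high
Things that resemble listed ones, but are neither listed nor needed, are in the scene too. What is shaped like the lift_stand but yellow is not meant. Leave any turquoise look-alike of the shim alone.

How it is judged (in metres and radians):
On the way, in this order (a step that is already met when the one before it is completed fails the run):
1. the two-holed shim lies flush on the lift table over both pins and is let go, the table down (horizontal distance between shim and seat below 0.0035 m and z of shim in the frame of seat between -0.002 and 0.002 m and angle between shim's own z axis and vertical below 0.06 rad and angle between the y axis of shim and the y axis of seat, either way round below 0.1 rad and contact force between each of the arm, the fingers and shim below 0.2 N and value of joint lift_table below 0.004 m), for 0.2 s.
2. the jack stands on the table with its saddle under the lift pad, the lift table still down (horizontal distance between saddle_top and lift_pad below 0.012 m and height (world z) of jack below 0.004 m and angle between jack's own z axis and vertical below 0.05 rad and value of joint lift_table below 0.004 m), for 0.2 s.
3. the handle is pressed down and the jack raises the table (value of joint jack_handle above 0.43 rad and value of joint lift_table above 0.012 m), for 0.2 s.
At the end, for the whole second after the job is handed in: The robot still presses the handle (over 0.43 of 0.50 rad, over 1 N); the jack alone carries the lift table over 12 mm up (2 N, saddle within 14 mm of the pad centre, jack flat); the two-holed shim lies flush (2 mm) and centred (3.5 mm) on the pins, untouched (all of step 3 and horizontal distance between shim and seat below 0.0035 m and z of shim in the frame of seat between -0.002 and 0.002 m and angle between shim's own z axis and vertical below 0.06 rad and angle between the y axis of shim and the y axis of seat, either way round below 0.1 rad and contact force between each of the arm, the fingers and shim below 0.2 N and horizontal distance between saddle_top and lift_pad below 0.014 m and contact force between jack and lift_table above 2 N and contact force between any of the fingers, the arm and jack above 1 N and contact force between each of the arm, the fingers and lift_table below 0.3 N and height (world z) of jack below 0.004 m and angle between jack's own z axis and vertical below 0.05 rad); the arm keeps its last pose, push and grip.
It fails at once if another thing on the table or rack is pushed more than 30 mm (distance of any of shim_one_hole, shim_plain, shim_small, gauge_block, feeler_holder, spacer_ring from where it was at the start of the episode above 0.03 m).
It also fails if it takes over 67 s, if anything falls off the work surface, if the arm or the gripper's body presses on something with over 40 N, if the wrist force passes 120 N, or if a joint passes its speed limit or range.

ROBOT

A 6-joint arm with a two-finger parallel gripper is mounted at the origin on the work surface. World frame = base frame: x ahead of the robot, y to its left, z up, the work surface at z = 0. Lengths are in mm, angles in rad, forces in N, time in s.
With the tool pointing down it reaches from about 400 to 925 mm from the base axis. Payload 12.5 kg.
Tool frame: the origin (TCP) lies midway between the tips of the shut fingers; the grasp point (between the pads) lies 19 mm behind it (env.pinch_z is the z of the grasp point in the tool frame, in mm); z points along the fingers, y is the line along which they close (so a half turn about z gives the same grasp; the last joint's range is limited). The gripper opens to 95 mm and grips with 3 to 60 N. Pads are 20 mm wide; open, the fingers measure 119 mm over their backs; the gripper's body (75 mm by 180 mm) begins 59 mm behind the grasp point.
Start: joints at [-1.349, 0.491, 1.559, -0, 1.092, -0.106], TCP at [201.249, -591.731, 214.661] pointing down, gripper open.
Joint ranges: [-3.1, 3.1], [-0.84, 2.19], [0.05, 2.79], [-1.13, 4.28], [0.06, 2.93], [-2.69, 2.69]. Speed limits (rad/s): [2.22, 2.22, 2.79, 3.14, 3.14, 3.14].

INTERFACE

Orientations are given as [roll, pitch, yaw] about the fixed x, y, z axes, in that order (R = Rz(yaw) Ry(pitch) Rx(roll)).
In Python, from cell import env, eyes gives the robot as it stands.
- The arm moves only by the shell command python3 -m inch 'ROWS'. ROWS is JSON, a list of rows, each a list of 3 entries, a list of its own where there are three numbers: the shift along the tool's x, y, z in units of 60 mm (1.0 is 60 mm), then the turn about the tool's z in units of 5 degrees (1.0 is 5 degrees), then the closure, from -1 (fully open) to 1 (shut). In form: [[[tx, ty, tz], turn, claw], ...]. A call has exactly 10 rows; each row shifts and turns the commanded pose from where the row before left it, along the tool's axes as they then stand; what a row does not reach is not made up. A row lasts 1/8 s, in which the tool goes at most 62.5 mm and 10.7 degrees, less where a joint would pass 70% of its speed; a pose out of reach is approached as far as the arm can. A call is refused whole if a number of a shift passes 1 or a number of a turn 1, either way. A call with a gripper value outside its range is refused whole. The fingers move at their own pace and stop on an object; the grip force is fixed at half the most. Time passes only in rows, so rows that do not move let the fingers close, or fill a call up. It gives the time, the measured TCP pose, the force, the opening and the grip force at its end, in the units of the state.
- env.state(): the state, without advancing time (a new reading comes with each control period).
- eyes.read_camera(name): name is "scene" or "top" or "wrist"; returns a dict with "pixels" (480x640x3 uint8, red, green, blue), "fx", "fy", "cx", "cy" (pixels), "distortion" ([k1, k2, p1, p2, k3] as OpenCV has them; the pictures are not rectified), "extrinsics" (4x4, takes a point from world to camera coordinates). Camera axes: x right, y down, z forward; pixel columns grow to the right and rows downward; lengths in mm; the calibration is good to about 2 mm. A picture is of the moment at which its call begins. There is no depth.
- env.job_done(): hands the job in; it is judged then, once.
Trained networks look in a picture, given as the dict that the camera call returned (one of the last four; its "shot" number tells which), for a name from the list of things; names that differ only in an ending like _2 or _b are one class to them, and where a whole thing is asked for, a point or a joint stands for the part that bears it (a point fixed in the world has none). Each returns a list of dicts, best first, with "score" (0 to 1); they miss things now and then, are a little off and sometimes report something else, mostly with a low value. They report only what shows in the picture. A call takes as long as a camera call. They do not tell look-alikes from the thing itself.
- eyes.boxes_of(name, picture): "centre" ([row, column] in pixels, amid what is visible of it).
- eyes.cut_out(name, picture): "mask" (480x640 bool, what is visible of it) and "centre" ([row, column] in pixels, amid what is visible of it).
- eyes.spot_point(name, picture): "centre" ([row, column] in pixels: a listed point, or the origin of a listed thing).
The state is a dict: "t": time; "joints": joint angles; "qvel": joint speeds; "tau": joint torques, N m; "eef_pos": TCP position; "tcp_rot": TCP orientation; "ft_force": force on the tool from outside, world axes, zero at the start; "moment": the same for the moment, N m; "opening": opening from 0.0 (shut) to 1.0 (fully open); "grip_force": force on a finger pad.
Only numpy, scipy, OpenCV 4.12 (cv2) and the standard library are available. Lean on these libraries where they do the work, as an engineer would, in place of code of your own. Each camera call takes 0.05 s, during which the arm holds its last target. There are 200 camera calls.

## Working session

There is one attempt and no reset: what is moved stays moved. The work goes in short steps, Python scripts to look and compute and a shell command to move; the robot and the scene stay as the last step left them, time stands still between calls to the robot, and variables do not carry over. Pictures are saved under pics/ and viewed, at most 10 in all, crops included, and the job is handed in when it is done.

```bash
mkdir -p pics; ls
cat > h.py <<'E'
import numpy as np, cv2
from cell import env, eyes
def snap(n,f=None):
    p=eyes.read_camera(n)
    if f: cv2.imwrite('pics/'+f,p['pixels'][:,:,::-1])
    return p
def K(p): return np.array([[p['fx'],0,p['cx']],[0,p['fy'],p['cy']],[0,0,1.]])
def ray(p,rc):
    d=cv2.undistortPoints(np.array([[[rc[1],rc[0]]]],float),K(p),np.array(p['distortion'],float))[0,0]
    E=np.array(p['extrinsics']);R=E[:3,:3];return -R.T@E[:3,3],R.T@np.array([d[0],d[1],1.])
def at(p,rc,z):
    o,d=ray(p,rc);return (o+d*(z-o[2])/d[2])[:2]
def proj(p,X):
    E=np.array(p['extrinsics'])
    q=cv2.projectPoints(np.array(X,float).reshape(-1,1,3),cv2.Rodrigues(E[:3,:3])[0],E[:3,3],K(p),np.array(p['distortion'],float))[0]
    return q.reshape(-1,2)[:,::-1]
def tri(obs):
    A=np.zeros((3,3));b=np.zeros(3)
    for p,rc in obs:
        o,d=ray(p,rc);d/=np.linalg.norm(d);M=np.eye(3)-np.outer(d,d);A+=M;b+=M@o
    return np.linalg.solve(A,b)
E
python3 - <<'E'
from h import *
np.set_printoptions(precision=1,suppress=True)
s=env.state();print({k:np.round(v,3) for k,v in s.items()},env.pinch_z)
Z=dict(shim=16,rack=0,lift_stand=0,seat=100,lift_pad=80,jack=0,saddle_top=68,handle_press=129,shim_one_hole=16,shim_plain=16,gauge_block=0,spacer_ring=0,feeler_holder=0,shim_small=0)
for c in ('top','scene'):
    p=snap(c,c+'0.png');print(c)
    for n,z in Z.items():
        print(n,[(round(float(r['score']),2),np.round(r['centre']).tolist(),at(p,r['centre'],z)) for r in eyes.spot_point(n,p)[:4]])
E
```

```text
pics
{'t': np.float64(0.0), 'joints': array([-1.3,  0.5,  1.6, -0. ,  1.1, -0.1]), 'qvel': array([-0., -0., -0.,  0., -0.,  0.]), 'tau': array([ -0. , -61.3, -25.8,   0.1,   0. ,  -0. ]), 'eef_pos': array([ 201.2, -591.5,  214.1]), 'tcp_rot': array([-3.1, -0. ,  0.3]), 'ft_force': array([-0.1,  0.1, -0.5]), 'moment': array([ 0., -0., -0.]), 'grip_force': np.float64(0.0), 'opening': np.float64(1.003)} -18.8
top
shim [(0.94, [228.0, 177.0], array([576.8, 312.8])), (0.64, [182.0, 149.0], array([678.3, 381.8])), (0.35, [311.0, 173.0], array([397.7, 313.7]))]
rack [(0.75, [266.0, 178.0], array([495.3, 313.4])), (0.68, [219.0, 515.0], array([ 602. , -428.6])), (0.32, [267.0, 175.0], array([491.8, 319.6])), (0.17, [245.0, 265.0], array([540.9, 124. ]))]
lift_stand [(0.88, [350.0, 434.0], array([ 319.3, -241.6])), (0.84, [252.0, 273.0], array([527.3, 105.7]))]
seat [(0.92, [354.0, 446.0], array([ 321.6, -239.6])), (0.68, [245.0, 266.0], array([528.5, 108.4]))]
lift_pad [(0.67, [245.0, 319.0], array([532.6,   4.2])), (0.63, [355.0, 497.0], array([ 317.8, -344.3]))]
jack [(0.97, [247.0, 431.0]
[... 1393 characters left out ...]
316.7, -354.4]))]
jack [(0.73, [222.0, 255.0], array([ 544.7, -242.8]))]
saddle_top [(0.6, [204.0, 277.0], array([ 518.1, -187.3]))]
handle_press [(0.65, [157.0, 214.0], array([ 566.3, -365.4]))]
shim_one_hole [(0.62, [324.0, 491.0], array([406.2, 313.6]))]
shim_plain [(0.68, [348.0, 460.0], array([497. , 310.6]))]
gauge_block [(0.67, [271.0, 404.0], array([402.2,  99.6])), (0.32, [261.0, 365.0], array([441.6,  24.2]))]
spacer_ring [(0.67, [157.0, 210.0], array([ 456.1, -596.3])), (0.53, [301.0, 203.0], array([771.9, -88.2])), (0.24, [340.0, 270.0], array([730.4,  72.8]))]
feeler_holder [(0.71, [240.0, 358.0], array([403.4, -36.8]))]
shim_small [(0.85, [342.0, 269.0], array([733.3,  74.7]))]
```

View pics/top0.png

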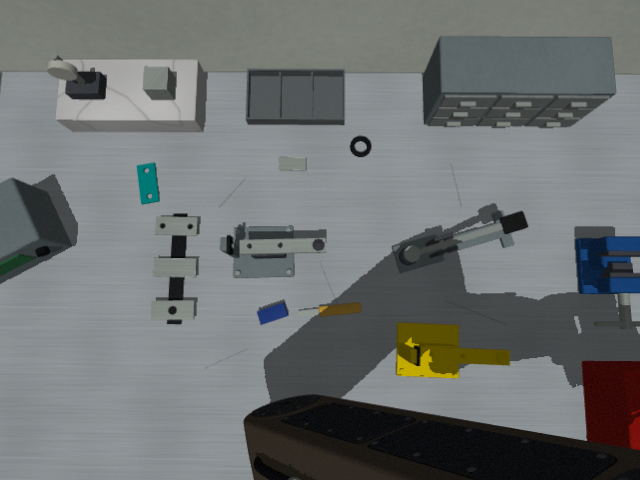

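View pics/scene0.png

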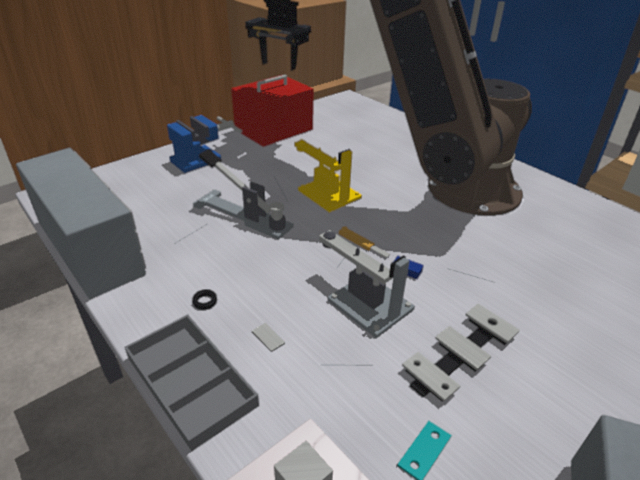

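Candidates for the shim in the top picture:
- (228,177): grey, two holes, on a rack bar. This one fits the description.
- (182,149): turquoise look-alike off the rack. Leave it.
- (311,173): one hole.
- (266,176): plain.

The grey stand at about (245,270), with its arm to the right, is the one meant. The yellow one at (350,434) is not. The jack is at (247,431), saddle to the left.

Next I'll confirm with one crop and measure orientations.

```bash
cat >> h.py <<'E'
def go(x,y,z,yaw):
    "total tool-frame shift (units) in present axes, then turn (units)"
    s=env.state();p=np.array(s['eef_pos']);r=s['tcp_rot'];y0=r[2]
    d=np.array([x,y,z])-p;c,n=np.cos(y0),np.sin(y0)
    t=np.array([c*d[0]+n*d[1],n*d[0]-c*d[1],-d[2]])/60
    turn=-((np.degrees(yaw-y0)+180)%360-180)/5
    print('pos',np.round(p,1),'rpy',np.round(r,3),'shift',np.round(t,3),'turn',round(float(turn),2))
    cc,ss=np.cos(yaw),np.sin(yaw)
    print('  shift if turned first',np.round(np.array([cc*d[0]+ss*d[1],ss*d[0]-cc*d[1],-d[2]])/60,3))
E
python3 - <<'E'
from h import *
p=snap('top');im=p['pixels'][:,:,::-1]
cv2.imwrite('pics/crop.png',cv2.resize(im[130:340,110:350],None,fx=2.8,fy=2.8,interpolation=cv2.INTER_CUBIC))
def ori(name,near,z):
    for r in eyes.cut_out(name,p):
        if np.hypot(*(np.array(r['centre'])-near))<20:
            c=np.argwhere(r['mask']).astype(float)
            w=np.array([at(p,a,z) for a in c]).astype(np.float32)
            print(name,r['score'],cv2.minAreaRect(w));return
ori('shim',(228,177),22);ori('jack',(247,450),40)
q=snap('scene')
for n in ('seat','lift_pad','saddle_top','handle_press'):
    P=[(a['centre']) for a in eyes.spot_point(n,p)];Q=[(a['centre']) for a in eyes.spot_point(n,q)]
    for a in P:
        for b in Q: print(n,np.round(a),np.round(b),np.round(tri([(p,a),(q,b)]),1))
go(577,313,260,np.pi/2)
E
```

```text
shim 0.78 ((580.5402221679688, 313.3419189453125), (91.56632232666016, 40.35420227050781), 88.451171875)
jack 0.79 ((551.0531005859375, -294.2084655761719), (76.89225769042969, 288.69598388671875), 14.277925491333008)
seat [245. 265.] [259. 369.] [528.3 109.3 105.1]
seat [354. 446.] [259. 369.] [ 237.5 -254.6 -246.4]
seat [269. 175.] [259. 369.] [528.1 206.3 177.1]
saddle_top [253. 414.] [206. 278.] [ 516.5 -189.2   63.1]
saddle_top [161. 291.] [206. 278.] [664.1  41.8 240.1]
handle_press [219. 515.] [158. 212.] [ 574.4 -368.5  130.8]
handle_press [309. 340.] [158. 212.] [ 539.3 -102.5  241.6]
handle_press [250. 431.] [158. 212.] [ 565.9 -239.9  167.2]
pos [ 201.3 -591.8  214.7] rpy [3.141 0.    0.328] shift [ 10.784 -12.26   -0.755] turn -14.24
  shift if turned first [15.079  6.262 -0.755]
```

View pics/crop.png

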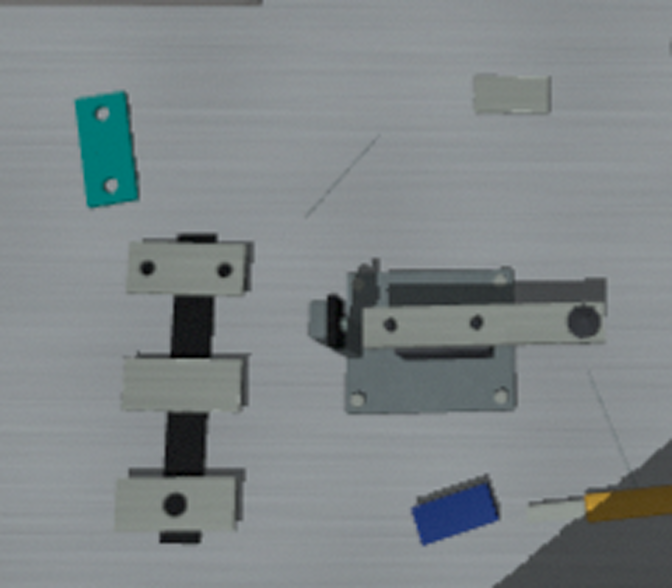

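The crop confirms it: the grey two-holed plate is on the top bar, holes at crop (268,148) and (268,225). The grey stand's pins are at (323,390) and (323,475), and the cone is at (322,584). Moving.

```bash
python3 -m inch '[[[0.6,-0.7,-0.07],0,-1],[[0.6,-0.7,-0.07],0,-1],[[0.6,-0.7,-0.07],0,-1],[[0.6,-0.7,-0.07],0,-1],[[0.6,-0.7,-0.07],0,-1],[[0.6,-0.7,-0.07],0,-1],[[0.6,-0.7,-0.07],0,-1],[[0.6,-0.7,-0.07],0,-1],[[0.6,-0.7,-0.07],0,-1],[[0.6,-0.7,-0.07],0,-1]]'
python3 - <<'E'
from h import *
go(576,300,260,np.radians(88.5))
E
```

```text
t: 3.35
eef_pos: [407.3, -76.5, 257.1]
tcp_rot: [3.141, -0.001, 0.328]
ft_force: [0.7, -0.3, 0.2]
opening: 1.0
grip_force: 0.0
pos [407.3 -76.5 257.1] rpy [ 3.141e+00 -1.000e-03  3.280e-01] shift [ 4.681 -5.036 -0.049] turn -13.95
  shift if turned first [ 6.346  2.646 -0.049]
```

```bash
python3 -m inch '[[[0.67,-0.72,0],0,-1],[[0.67,-0.72,0],0,-1],[[0.67,-0.72,0],0,-1],[[0.67,-0.72,0],0,-1],[[0.67,-0.72,0],0,-1],[[0.67,-0.72,0],0,-1],[[0.67,-0.72,0],0,-1],[[0,0,0],-1,-1],[[0,0,0],-1,-1],[[0,0,0],-1,-1]]'; python3 -m inch '[[[0,0,0],-1,-1],[[0,0,0],-1,-1],[[0,0,0],-1,-1],[[0,0,0],-1,-1],[[0,0,0],-1,-1],[[0,0,0],-1,-1],[[0,0,0],-1,-1],[[0,0,0],-1,-1],[[0,0,0],-1,-1],[[0,0,0],-1,-1]]'
python3 - <<'E'
from h import *
p=snap('wrist','w1.png')
for n in ('shim','rack','shim_plain'):
    print(n,[(round(float(r['score']),2),np.round(r['centre']).tolist(),at(p,r['centre'],16)) for r in eyes.spot_point(n,p)[:4]])
    for r in eyes.cut_out(n,p):
        w=np.array([at(p,a,22) for a in np.argwhere(r['mask']).astype(float)]).astype(np.float32);print('  ',r['score'],np.round(r['centre']),cv2.minAreaRect(w))
go(576,300,260,np.radians(88.5))
print(np.linalg.inv(np.array(p['extrinsics']))[:3,:].round(2))
E
```

```text
t: 4.6
eef_pos: [575.9, 298.9, 256.4]
tcp_rot: [3.142, 0.0, 0.593]
ft_force: [0.6, 0.0, 0.1]
opening: 0.999
grip_force: 0.0
t: 5.85
eef_pos: [575.9, 298.7, 256.5]
tcp_rot: [-3.141, 0.0, 1.465]
ft_force: [0.4, 0.1, -0.1]
opening: 0.999
grip_force: 0.0
shim [(0.92, [183.0, 323.0], array([580.63619339, 314.01412593])), (0.72, [197.0, 229.0], array([487.04988728, 310.16268084])), (0.6, [92.0, 416.0], array([674.68072426, 389.15130108]))]
   0.77 [183. 326.] ((580.5704956054688, 313.635009765625), (89.61536407470703, 39.14291000366211), 88.65411376953125)
   0.71 [ 90. 418.] ((675.8946533203125, 387.29541015625), (87.53163146972656, 39.20111083984375), 9.881814956665039)
rack []
   0.66 [192. 258.] ((496.2049865722656, 326.60150146484375), (69.00531768798828, 230.41305541992188), 81.98603057861328)
shim_plain [(0.85, [196.0, 231.0], array([489.06003292, 310.24283464])), (0.55, [380.0, 472.0], array([724.30919568,  74.46957216]))]
   0.66 [195. 232.] ((491.21734619140625, 312.1745300292969), (89.7016830444336, 41.75958251953125), 89.5882339477539)
pos [575.9 298.7 256.6] rpy [3.142 0.    1.461] shift [ 0.021 -0.001 -0.057] turn -0.96
  shift if turned first [ 0.021  0.001 -0.057]
[[ 9.9000e-01 -1.0000e-01 -3.0000e-02  5.8370e+02]
 [-1.1000e-01 -9.6000e-01 -2.7000e-01  3.7387e+02]
 [ 0.0000e+00  2.7000e-01 -9.6000e-01  4.2584e+02]]
```

View pics/w1.png

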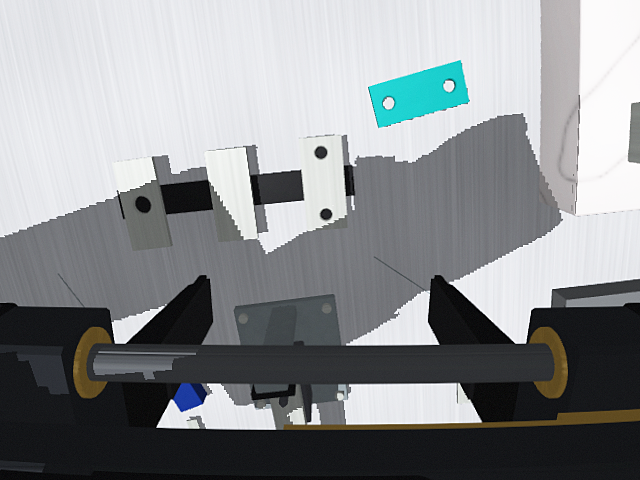

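The wrist view shows the two-holed shim at (183,325), holes at (152,321) and (214,326), agreeing with the top camera: (580.5, 313.5), yaw 88.6°. Descending in two stages.

```bash
python3 -m inch '[[[0,0,0],-0.96,-0.5],[[0.13,0.04,0.4],0,-0.5],[[0.12,0.04,0.5],0,-0.5],[[0,0,0.6],0,-0.5],[[0,0,0.6],0,-0.5],[[0,0,0.6],0,-0.5],[[0,0,0.4],0,-0.5],[[0,0,0],0,-0.5],[[0,0,0],0,-0.5],[[0,0,0],0,-0.5]]'
python3 - <<'E'
from h import *
go(580.5,313.5,8,np.radians(88.6))
p=snap('wrist')
g=cv2.cvtColor(p['pixels'],cv2.COLOR_RGB2GRAY)
for h in ((580.5+.7,343.5),(580.5-.7,283.5)):
    r,c=proj(p,[[*h,22]])[0];print('pred',r,c)
    r,c=int(r),int(c)
    if not(0<=r<480 and 0<=c<640): continue
    R0,C0=max(r-35,0),max(c-35,0);w=g[R0:R0+70,C0:C0+70]
    n,l,s,ce=cv2.connectedComponentsWithStats((w<60).astype(np.uint8))
    for i in range(1,n):
        if s[i,4]>60: print(s[i],at(p,(R0+ce[i][1],C0+ce[i][0]),22))
E
```

```text
t: 7.45
eef_pos: [581.6, 313.8, 71.9]
tcp_rot: [3.14, -0.001, 1.546]
ft_force: [0.1, 0.2, -0.4]
opening: 0.751
grip_force: 0.0
pos [581.6 313.8  71.9] rpy [ 3.140e+00 -1.000e-03  1.546e+00] shift [-0.005 -0.018  1.065] turn -0.01
  shift if turned first [-0.005 -0.018  1.065]
pred 208.93400935239785 317.97800284127925
[ 26  25  21  19 323] [581.13488869 344.49217083]
pred 312.96410838480773 318.2930750899983
[ 26  25  20  15 227] [579.96883441 285.81786535]
[ 0 69 70  1 70] [578.78659309 262.41158895]
```

```bash
python3 -m inch '[[[0.01,-0.02,0.4],0,-0.5],[[0,0,0.4],0,-0.5],[[0,0,0.26],0,-0.5],[[0,0,0],0,-0.5],[[0,0,0],0,1],[[0,0,0],0,1],[[0,0,0],0,1],[[0,0,0],0,1],[[0,0,0],0,1],[[0,0,0],0,1]]';  python3 -m inch '[[[0,0,0],0,1],[[0,0,-0.2],0,1],[[0,0,-0.5],0,1],[[0,0,-0.6],0,1],[[0,0,-0.6],0,1],[[0,0,-0.6],0,1],[[0,0,-0.6],0,1],[[0,0,0],0,1],[[0,0,0],0,1],[[0,0,0],0,1]]'
python3 - <<'E'
from h import *
go(529,109,200,np.radians(90))
p=snap('wrist','w2.png')
for n in ('seat','shim','lift_pad','lift_stand'):
    print(n,[(round(float(r['score']),2),np.round(r['centre']).tolist(),at(p,r['centre'],100)) for r in eyes.spot_point(n,p)[:4]])
E
```

```text
t: 8.75
eef_pos: [580.0, 314.2, 7.1]
tcp_rot: [3.141, 0.0, 1.546]
ft_force: [-0.5, -0.3, 2.7]
opening: 0.415
grip_force: 30.0
t: 10.0
eef_pos: [579.4, 314.0, 191.6]
tcp_rot: [-3.139, 0.001, 1.546]
ft_force: [0.1, -0.2, -1.6]
opening: 0.415
grip_force: 30.0
pos [579.4 314.  191.6] rpy [-3.139e+00  1.000e-03  1.546e+00] shift [-3.436 -0.755 -0.14 ] turn -0.28
  shift if turned first [-3.416 -0.839 -0.14 ]
seat [(0.4, [220.0, 217.0], array([513.7551974 , 329.39084315])), (0.27, [220.0, 110.0], array([444.3125159, 331.1823103]))]
shim [(0.78, [312.0, 319.0], array([577.15252059, 264.313546  ])), (0.55, [118.0, 437.0], array([650.91848829, 388.92485034]))]
lift_pad []
lift_stand [(0.64, [408.0, 274.0], array([542.40889173, 187.26214179]))]
```

View pics/w2.png

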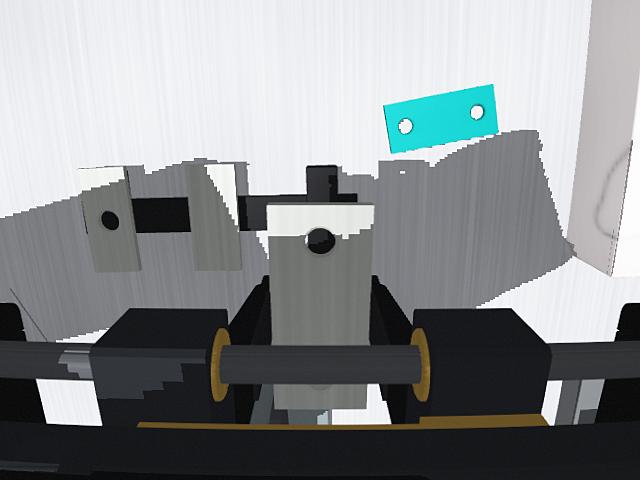

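The wrist view shows the shim gripped square, its front hole at (241,321). Next I'll measure the hole offset in the hand and the pins from the top camera.

Run:
```python
from h import *
p=snap('wrist');g=cv2.cvtColor(p['pixels'],cv2.COLOR_RGB2GRAY)
w=g[222:262,295:347];n,l,s,ce=cv2.connectedComponentsWithStats((w<50).astype(np.uint8))
for i in range(1,n):
    if s[i,4]>60: print('hole',s[i],at(p,(222+ce[i][1],295+ce[i][0]),206.5))
p=snap('top');im=p['pixels'];g=cv2.cvtColor(im,cv2.COLOR_RGB2GRAY)
w=g[232:260,235:335];print(np.median(w))
n,l,s,ce=cv2.connectedComponentsWithStats((w<95).astype(np.uint8))
for i in range(1,n):
    if s[i,4]>5: print(s[i],[232+ce[i][1],235+ce[i][0]],at(p,(232+ce[i][1],235+ce[i][0]),110))
for n in ('seat','lift_pad','lift_stand'):
    print(n,[(round(float(r['score']),2),np.round(r['centre']).tolist(),at(p,r['centre'],dict(seat=100,lift_pad=80).get(n,0))) for r in eyes.spot_point(n,p)[:3]])
for r in eyes.cut_out('seat',p)[:3]:
    w=np.array([at(p,a,100) for a in np.argwhere(r['mask']).astype(float)]).astype(np.float32);print('  ',r['score'],np.round(r['centre']),cv2.minAreaRect(w))
cv2.imwrite('pics/crop2.png',cv2.resize(im[200:290,200:350,::-1],None,fx=5,fy=5,interpolation=cv2.INTER_CUBIC))
```

```text
hole [ 12   7  28  25 553] [580.55155542 344.81544127]
76.0
[   0    0   91   28 1521] [np.float64(243.6646942800789), np.float64(268.71794871794873)] [529.88296164 101.49131941]
[43 11  4  5 16] [np.float64(244.75), np.float64(279.625)] [527.86755087  80.16501519]
seat [(0.97, [354.0, 446.0], array([ 320.50255559, -240.2866132 ])), (0.6, [246.0, 264.0], array([526.91310806, 112.9393906 ])), (0.55, [308.0, 342.0], array([407.52368877, -42.3992068 ]))]
lift_pad [(0.86, [357.0, 497.0], array([ 313.83763488, -343.868206  ])), (0.58, [245.0, 316.0], array([530.8935257 ,   9.99928812]))]
lift_stand [(0.98, [249.0, 273.0], array([531.93017018, 106.42774498])), (0.79, [348.0, 434.0], array([ 321.76458353, -240.19863707])), (0.2, [143.0, 362.0], array([776.69928143, -92.00224505]))]
   0.96 [357. 463.] ((319.8589172363281, -275.0882873535156), (165.7406768798828, 30.80531883239746), 88.1098403930664)
   0.7 [244. 284.] ((527.5916748046875, 75.36015319824219), (29.346769332885742, 167.9474639892578), 1.695700764656067)
```

View pics/crop2.png

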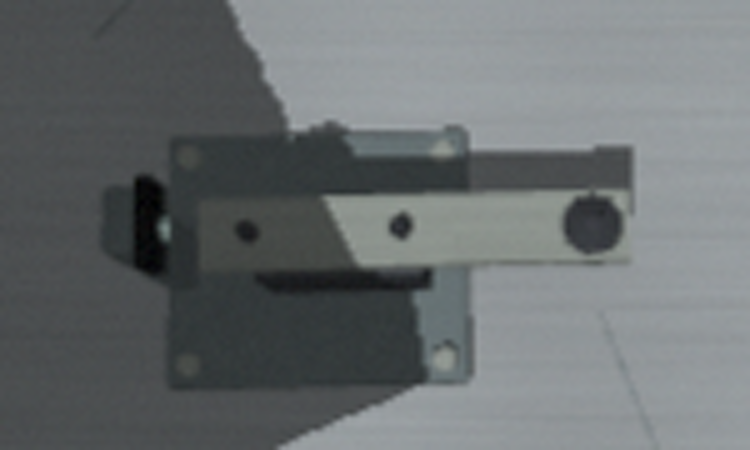

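The crop shows the grey stand's pins at (231,247) and (225,402) and the cone at (224,592), so stand yaw is about 1.7°. I'll go past the pins so the wrist camera sees both.

```bash
python3 -m inch '[[[-0.61,-0.08,0],0,1],[[-0.61,-0.08,0],0,1],[[-0.62,-0.09,0],0,1],[[-0.62,-0.09,0],0,1],[[-0.62,-0.09,0],0,1],[[-0.62,-0.09,0.2],0,1],[[-0.61,-0.09,0.2],0,1],[[-0.61,-0.09,0.29],0,1],[[0,0,0],-0.63,1],[[0,0,0],0,1]]'
python3 - <<'E'
from h import *
go(530,20,150,np.radians(91.7))
P=snap('top')
a=at(P,(245.8,249),110);b=at(P,(244.6,279.9),110);c=at(P,(244.4,318),104);print('top',a,b,c,(a+b)/2,np.degrees(np.arctan2(*(a-b)[::-1])),np.degrees(np.arctan2(*(a-c)[::-1])))
p=snap('wrist','w3.png');g=cv2.cvtColor(p['pixels'],cv2.COLOR_RGB2GRAY)
for X in (a,b): print('pred pin base/tip',proj(p,[[*X,100],[*X,116]]).round())
E
```

```text
t: 11.8
eef_pos: [530.7, 19.8, 151.7]
tcp_rot: [3.141, 0.0, 1.6]
ft_force: [-0.6, 0.2, -1.9]
opening: 0.414
grip_force: 30.0
pos [530.7  19.8 151.7] rpy [3.141 0.    1.6  ] shift [ 0.004 -0.012  0.029] turn -0.01
  shift if turned first [ 0.004 -0.012  0.029]
top [525.46727182 139.86487917] [528.16551276  79.63429305] [529.77052624   5.43609672] [526.81639229 109.74958611] 92.56505094210783 91.83349239182397
pred pin base/tip [[ 25. 317.]
 [ 18. 316.]]
pred pin base/tip [[151. 319.]
 [154. 319.]]
```

View pics/w3.png

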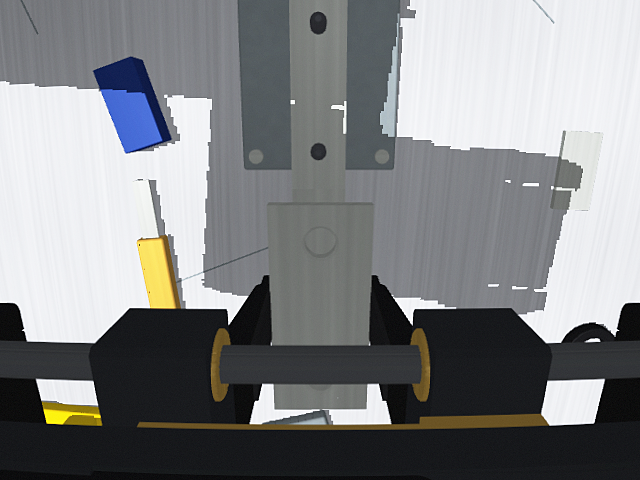

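Run:
```python
from h import *
p=snap('wrist');g=cv2.cvtColor(p['pixels'],cv2.COLOR_RGB2GRAY)
s=env.state();T=np.array(s['eef_pos']);y=s['tcp_rot'][2]
pts=[]
for (r0,r1) in ((5,45),(135,170)):
    w=g[r0:r1,300:338];n,l,st,ce=cv2.connectedComponentsWithStats((w<70).astype(np.uint8))
    i=1+np.argmax(st[1:,4]);q=at(p,(r0+ce[i][1],300+ce[i][0]),108);print(st[i],q);pts.append(q)
a,b=pts;print('mid',(a+b)/2,'len',np.hypot(*(a-b)),'yaw',np.degrees(np.arctan2(*(a-b)[::-1])))
yaw=np.arctan2(*(a-b)[::-1])
# hole: circle around (241,321), top face z
e=cv2.HoughCircles(g[215:270,290:350],cv2.HOUGH_GRADIENT,1,30,param1=80,param2=12,minRadius=12,maxRadius=20);print(e)
cx,cy,_=e[0,0];h=at(p,(215+cy,290+cx),T[2]+14.9)
d=h-T[:2];print('hole rel in tool',d@[np.cos(y),np.sin(y)],d@[np.sin(y),-np.cos(y)])
```

```text
[ 10   7  17  23 305] [526.11214159 139.54256163]
[ 11   9  15  17 205] [527.88992942  80.09627382]
mid [527.00103551 109.81941772] len 59.47286494593063 yaw 91.71296465311893
[[[29.5 22.5 15.6]]]
hole rel in tool 32.09947643997703 -0.3840383147780343
```

```bash
python3 -m inch '[[[0.5,-0.005,0],0,1],[[0.5,-0.005,0],0,1],[[0.48,-0.005,0],0,1],[[0,0,0.3],0,1],[[0,0,0.25],0,1],[[0,0,0],0,1],[[0,0,0],0,1],[[0,0,0],0,1],[[0,0,0],0,1],[[0,0,0],0,1]]'
python3 - <<'E'
from h import *
go(527.1,108.6,91.1,np.radians(91.7))
p=snap('wrist');im=p['pixels']
cv2.imwrite('pics/w4.png',cv2.resize(im[200:420,220:420,::-1],None,fx=2.7,fy=2.7,interpolation=cv2.INTER_CUBIC))
E
```

```text
t: 13.2
eef_pos: [527.1, 108.8, 118.8]
tcp_rot: [3.141, 0.0, 1.601]
ft_force: [0.8, 0.9, -2.4]
opening: 0.417
grip_force: 30.0
pos [527.1 108.8 118.8] rpy [3.141 0.    1.601] shift [-0.003  0.     0.462] turn 0.0
  shift if turned first [-0.003  0.     0.462]
```

View pics/w4.png

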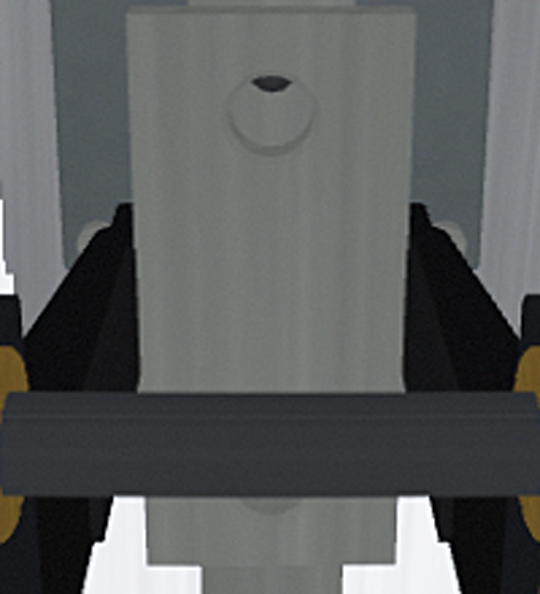

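Run:
```python
from h import *
p=snap('wrist');T=np.array(env.state()['eef_pos'])
d=np.array([np.cos(1.6006),np.sin(1.6006)])
A=np.array([526.1,139.6])
for r in (2,3,4): print('pin near edge',r,proj(p,[[*(A-r*d),z] for z in (116,108,100)]).round(1).tolist())
for e in (30,31,32):
    H=T[:2]+e*d;print('hole c top; near,far edge of underside',e,proj(p,[[*H,T[2]+14.9],[*(H-6*d),T[2]+8.9],[*(H+6*d),T[2]+8.9],[*(H+6*d),T[2]+14.9],[*(H-6*d),T[2]+14.9]]).round(1).tolist())
```

```text
pin near edge 2 [[234.0, 320.4], [229.2, 320.4], [224.8, 320.4]]
pin near edge 3 [[236.3, 320.4], [231.4, 320.4], [226.9, 320.4]]
pin near edge 4 [[238.6, 320.4], [233.6, 320.4], [229.1, 320.4]]
hole c top; near,far edge of underside 30 [[243.1, 320.7], [253.3, 320.6], [223.9, 320.7], [227.8, 320.7], [258.1, 320.7]]
hole c top; near,far edge of underside 31 [[240.6, 320.7], [250.9, 320.6], [221.4, 320.7], [225.2, 320.7], [255.6, 320.7]]
hole c top; near,far edge of underside 32 [[238.0, 320.7], [248.5, 320.6], [218.9, 320.7], [222.6, 320.7], [253.1, 320.7]]
```

```bash
python3 -m inch '[[[0.008,0,0.05],0,1],[[0,0,0.08],0,1],[[0,0,0.08],0,1],[[0,0,0.08],0,1],[[0,0,0.06],0,1],[[0,0,0.05],0,1],[[0,0,0.03],0,1],[[0,0,0],0,1],[[0,0,0],0,1],[[0,0,0],0,1]]'
```

```text
t: 14.55
eef_pos: [527.1, 109.4, 92.9]
tcp_rot: [3.141, 0.0, 1.601]
ft_force: [0.3, -0.4, -2.1]
opening: 0.42
grip_force: 30.0
```

```bash
python3 -m inch '[[[0,0,0.03],0,1],[[0,0,0],0,1],[[0,0,0],0,-0.5],[[0,0,0],0,-0.5],[[0,0,0],0,-0.5],[[0,0,0],0,-0.5],[[0,0,-0.2],0,-0.5],[[0,0,-0.5],0,-0.5],[[0,0,-0.6],0,-0.5],[[0,0,-0.6],0,-0.5]]'
python3 - <<'E'
from h import *
p=snap('top');q=snap('scene')
for n in ('shim','jack','saddle_top','handle_press','lift_pad'):
    for k,c in (('top',p),('scene',q)):
        print(n,k,[(round(float(r['score']),2),np.round(r['centre']).tolist(),at(c,r['centre'],dict(shim=100,saddle_top=68,handle_press=132,lift_pad=80).get(n,0)).round(1)) for r in eyes.spot_point(n,c)[:3]])
im=np.vstack([cv2.resize(p['pixels'][215:275,190:350],(800,300)),cv2.resize(q['pixels'][215:315,270:430],(480,300))[:, :480] if 0 else cv2.copyMakeBorder(cv2.resize(q['pixels'][215:315,270:430],(480,300)),0,0,0,320,0)])
cv2.imwrite('pics/placed.png',im[:,:,::-1])
go(540,-242,200,np.radians(105))
E
```

```text
t: 15.8
eef_pos: [526.9, 109.4, 207.0]
tcp_rot: [3.141, 0.0, 1.601]
ft_force: [-0.5, 0.3, 0.6]
opening: 0.752
grip_force: 0.0
shim top [(0.66, [183.0, 149.0], array([653.2, 346.9])), (0.54, [250.0, 432.0], array([ 520.8, -219. ]))]
shim scene [(0.8, [455.0, 423.0], array([742.5, 416.3])), (0.62, [260.0, 368.0], array([525.9, 105.6]))]
jack top [(0.65, [250.0, 432.0], array([ 533.2, -243.5]))]
jack scene [(0.8, [224.0, 252.0], array([ 554.8, -240.6]))]
saddle_top top [(0.59, [254.0, 414.0], array([ 516.5, -190.2]))]
saddle_top scene [(0.6, [205.0, 278.0], array([ 517.2, -184.5]))]
handle_press top [(0.9, [220.0, 513.0], array([ 574.8, -368.1])), (0.54, [312.0, 276.0], array([399.1,  82.8]))]
handle_press scene [(0.71, [158.0, 211.0], array([ 576.8, -360.9]))]
lift_pad top [(0.78, [356.0, 498.0], array([ 316.3, -345.5])), (0.56, [243.0, 317.0], array([536.4,   8.2]))]
lift_pad scene [(0.88, [151.0, 298.0], array([ 332., -343.])), (0.81, [245.0, 327.0], array([537.2,   5.6]))]
pos [526.9 109.3 204.5] rpy [-3.141  0.     1.601] shift [-5.86   0.041  0.076] turn -2.65
  shift if turned first [-5.713 -1.305  0.076]
```

View pics/placed.png

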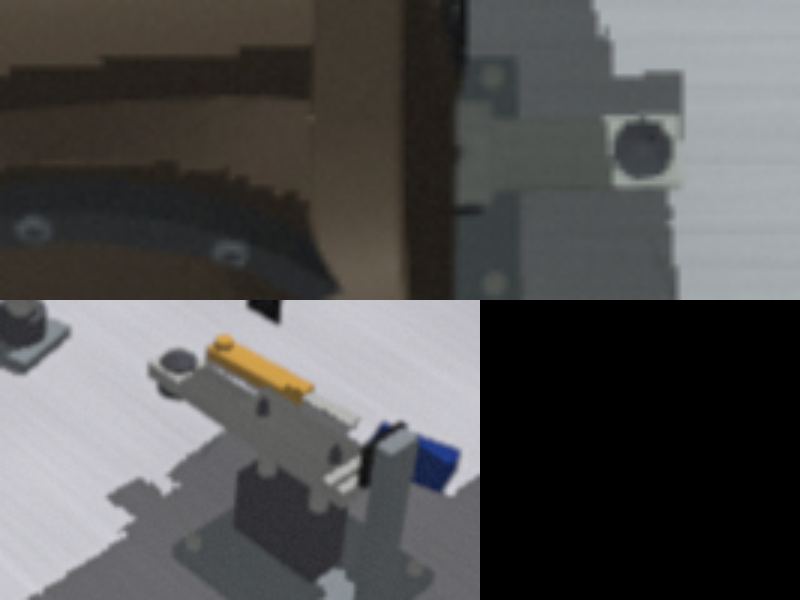

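The scene crop shows both pins sticking through the shim, which lies flush on the table. Now to the jack.

```bash
python3 -m inch '[[[-0.84,0,0],0,-0.5],[[-0.84,0,0],0,-0.5],[[-0.84,0,0],0,-0.5],[[-0.84,0,0],0,-0.5],[[-0.84,0,0],0,-0.5],[[-0.84,0,0],0,-0.5],[[-0.84,0,0],0,-0.5],[[0,0,0],-1,-0.5],[[0,0,0],-1,-0.5],[[0,0,0],-1,-0.5]]'
python3 - <<'E'
from h import *
p=snap('wrist','w5.png')
for n,z in (('jack',0),('saddle_top',68),('handle_press',132)):
    print(n,[(round(float(r['score']),2),np.round(r['centre']).tolist(),at(p,r['centre'],z).round(1)) for r in eyes.spot_point(n,p)[:3]])
go(537,-251,70,np.radians(107))
E
```

```text
t: 17.65
eef_pos: [537.5, -243.5, 204.6]
tcp_rot: [-3.141, -0.0, 1.865]
ft_force: [-0.2, 0.6, 0.4]
opening: 0.745
grip_force: 0.0
jack [(0.59, [210.0, 320.0], array([ 538.5, -247.1]))]
saddle_top [(0.95, [142.0, 320.0], array([ 519.5, -186.6]))]
handle_press [(0.65, [428.0, 318.0], array([ 573.4, -367.1]))]
pos [ 537.7 -243.3  204.9] rpy [-3.141 -0.     1.861] shift [-0.121 -0.048  2.248] turn -0.08
  shift if turned first [-0.12  -0.048  2.248]
```

View pics/w5.png

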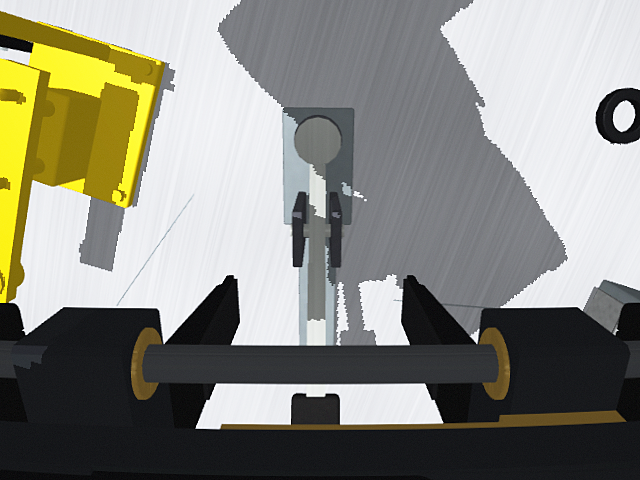

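The wrist view shows the jack aligned with the tool: saddle at (140,318), cheeks at cols 293–342 and rows 192–267. Descending to grip the cheeks.

```bash
python3 -m inch '[[[-0.08,-0.03,0.5],0,-0.5],[[0,0,0.6],0,-0.5],[[0,0,0.6],0,-0.5],[[0,0,0.5],0,-0.5],[[0,0,0.3],0,-0.5],[[0,0,0],0,-0.5],[[0,0,0],0,1],[[0,0,0],0,1],[[0,0,0],0,1],[[0,0,0],0,1]]'
python3 - <<'E'
from h import *
p=snap('wrist')
s=env.state();y=s['tcp_rot'][2];T=np.array(s['eef_pos'])
for r in eyes.spot_point('saddle_top',p)[:2]:
    q=at(p,r['centre'],68);d=q-T[:2];print(r['score'],np.round(r['centre']),q,'tool',d@[np.cos(y),np.sin(y)],d@[np.sin(y),-np.cos(y)])
print(T,y,s['grip_force'],s['opening'],s['ft_force'])
E
```

```text
t: 19.1
eef_pos: [537.4, -248.5, 55.4]
tcp_rot: [3.141, 0.001, 1.863]
ft_force: [0.3, -0.4, -0.8]
opening: 0.385
grip_force: 0.0
0.6 [150. 320.] [ 518.36512911 -186.43966279] tool 64.732803010385 0.033669063604378754
[ 536.97671696 -248.43922502   55.26424271] 1.862946649066108 29.97735857963562 0.35134827825849785 [ 2.30281357  0.60933444 -2.0047267 ]
```

```bash
python3 -m inch '[[[0,0,-0.05],0,1],[[0.37,0.135,0],0,1],[[0.375,0.14,0],0,1],[[0.375,0.14,0],0,1],[[0.375,0.14,0],0,1],[[0.375,0.14,0],0,1],[[0.375,0.14,0],0,1],[[0.375,0.135,0],0,1],[[0.375,0.135,0],0,1],[[0,0,0],0,1]]'
python3 - <<'E'
from h import *
P=snap('top')
go(548.7,-57.1,55.3,1.863)
for k in ('top','scene'):
    p=snap(k)
    for n,z in (('lift_pad',80),('saddle_top',68),('handle_press',132),('jack',0)):
        print(k,n,[(round(float(r['score']),2),np.round(r['centre']).tolist(),at(p,r['centre'],z).round(1)) for r in eyes.spot_point(n,p)[:3]])
E
```

```text
t: 20.45
eef_pos: [548.4, -54.9, 57.6]
tcp_rot: [-3.14, -0.001, 1.865]
ft_force: [-0.5, -0.1, -8.5]
opening: 0.358
grip_force: 30.0
pos [548.6 -55.9  57.7] rpy [-3.141e+00 -1.000e-03  1.865e+00] shift [-0.02  -0.005  0.039] turn 0.02
  shift if turned first [-0.02  -0.005  0.039]
top lift_pad [(0.58, [358.0, 496.0], array([ 311.9, -342.8]))]
top saddle_top []
top handle_press [(0.63, [214.0, 414.0], array([ 586.6, -179.1]))]
top jack []
scene lift_pad [(0.89, [243.0, 329.0], array([530.5,   4. ]))]
scene saddle_top [(0.7, [248.0, 329.0], array([530.3,   4.4]))]
scene handle_press [(0.55, [192.0, 254.0], array([ 584.6, -174.4]))]
scene jack [(0.89, [267.0, 302.0], array([559. , -46.9]))]
```

```bash
python3 -m inch '[[[-0.02,0,0.04],0,1],[[0,0,0.01],0,1],[[0,0,0],0,-0.5],[[0,0,0],0,-0.5],[[0,0,0],0,-0.5],[[0,0,-0.3],0,-0.5],[[0,0,-0.5],0,-0.5],[[0,0,-0.6],0,-0.5],[[0,0,-0.5],0,-0.5],[[0,0,0],0,-0.5]]'; python3 -m inch '[[[-0.5,0,0],0,1],[[-0.5,0,0],0,1],[[-0.5,0,0],0,1],[[-0.5,0,0],0,1],[[-0.15,0,0],0,1],[[0,0,0],0,1],[[0,0,0],0,1],[[0,0,0],0,1],[[0,0,0],0,1],[[0,0,0],0,1]]'
python3 - <<'E'
from h import *
print(env.state()['opening'])
R={}
for k in ('top','scene','wrist'):
    p=snap(k)
    for n,z in (('lift_pad',80),('saddle_top',68),('handle_press',132),('jack',0),('shim',100)):
        print(k,n,[(round(float(r['score']),2),np.round(r['centre']).tolist(),at(p,r['centre'],z).round(1)) for r in eyes.spot_point(n,p)[:3]])
go(585.5,-179,132,1.863)
E
```

```text
t: 22.25
eef_pos: [550.3, -58.6, 171.1]
tcp_rot: [3.138, 0.002, 1.863]
ft_force: [0.5, 0.2, -0.8]
opening: 0.75
grip_force: 0.0
t: 23.5
eef_pos: [586.6, -181.7, 169.1]
tcp_rot: [3.141, 0.0, 1.863]
ft_force: [-1.1, 0.0, 0.3]
opening: -0.002
grip_force: 0.0
-0.0017332147636090539
top lift_pad [(0.79, [244.0, 314.0], array([533.1,  13.8])), (0.54, [145.0, 360.0], array([742.3, -79. ]))]
top saddle_top [(0.74, [162.0, 292.0], array([709.1,  61.2])), (0.52, [244.0, 319.0], array([534.3,   4.5]))]
top handle_press [(0.57, [145.0, 358.0], array([722.2, -72.3])), (0.19, [164.0, 295.0], array([682.9,  50.3]))]
top jack [(0.75, [243.0, 346.0], array([547.7, -53.4]))]
top shim [(0.72, [187.0, 148.0], array([645.7, 347.9])), (0.64, [249.0, 268.0], array([521.2, 104.5])), (0.64, [245.0, 318.0], array([528.3,   5.9]))]
scene lift_pad [(0.95, [246.0, 330.0], array([535.5,  11.1])), (0.71, [150.0, 304.0], array([ 319. , -334.8]))]
scene saddle_top [(0.51, [250.0, 330.0], array([534.3,   9.8]))]
scene handle_press [(0.8, [192.0, 256.0], array([ 581.1, -172.1]))]
scene jack [(0.92, [265.0, 301.0], array([557.6, -53.3]))]
scene shim [(0.93, [259.0, 367.0], array([526.2, 102.5])), (0.88, [451.0, 424.0], array([737.8, 413.6]))]
wrist lift_pad []
wrist saddle_top []
wrist handle_press [(0.85, [257.0, 324.0], array([ 586. , -174.3]))]
wrist jack [(0.67, [45.0, 322.0], array([550.2, -57.3]))]
wrist shim []
pos [ 586.6 -181.9  169. ] rpy [3.142 0.    1.863] shift [ 0.052 -0.003  0.617] turn -0.0
  shift if turned first [ 0.052 -0.003  0.617]
```

```bash
python3 -m inch '[[[-0.03,0,0.3],0,1],[[0,0,0.2],0,1],[[0,0,0.15],0,1],[[0,0,0.15],0,1],[[0,0,0.15],0,1],[[-0.02,0,0.15],0,1],[[-0.02,0,0.15],0,1],[[0,0,0.1],0,1],[[0,0,0.1],0,1],[[0,0,0],0,1]]'; python3 -m inch '[[[-0.02,0,0.05],0,1],[[0,0,0.05],0,1],[[0,0,0.05],0,1],[[0,0,0.03],0,1],[[0,0,0.02],0,1],[[0,0,0],0,1],[[0,0,0],0,1],[[0,0,0],0,1],[[0,0,0],0,1],[[0,0,0],0,1]]'
```

```text
t: 25.65
eef_pos: [588.5, -186.7, 82.1]
tcp_rot: [3.14, 0.002, 1.863]
ft_force: [0.5, -2.8, 7.2]
opening: 0.003
grip_force: 3.1
t: 26.9
eef_pos: [588.7, -187.4, 70.5]
tcp_rot: [3.14, 0.001, 1.863]
ft_force: [0.9, -1.3, 7.2]
opening: 0.005
grip_force: 3.6
```

```bash
python3 -m inch '[[[0,0,0.03],0,1],[[0,0,0.03],0,1],[[0,0,0],0,1],[[0,0,0],0,1],[[0,0,0],0,1],[[0,0,0],0,1],[[0,0,0],0,1],[[0,0,0],0,1],[[0,0,0],0,1],[[0,0,0],0,1]]'; python3 -m inch '[[[0,0,0.03],0,1],[[0,0,0.02],0,1],[[0,0,0],0,1],[[0,0,0],0,1],[[0,0,0],0,1],[[0,0,0],0,1],[[0,0,0],0,1],[[0,0,0],0,1],[[0,0,0],0,1],[[0,0,0],0,1]]'
```

```text
t: 28.15
eef_pos: [588.8, -187.5, 67.5]
tcp_rot: [3.14, 0.002, 1.863]
ft_force: [-0.6, -1.1, 12.1]
opening: 0.004
grip_force: 6.4
t: 29.4
eef_pos: [589.0, -187.5, 66.3]
tcp_rot: [3.139, 0.002, 1.863]
ft_force: [-5.3, 0.0, 31.1]
opening: 0.004
grip_force: 15.2
```

```bash
python3 -m inch '[[[0,0,-0.02],0,1],[[0,0,0],0,1],[[0,0,0],0,1],[[0,0,0],0,1],[[0,0,0],0,1],[[0,0,0],0,1],[[0,0,0],0,1],[[0,0,0],0,1],[[0,0,0],0,1],[[0,0,0],0,1]]'
python3 - <<'E'
from h import *
p=snap('scene','end.png');print(env.state()['ft_force'])
for n in ('lift_pad','saddle_top','handle_press','shim'):
    print(n,[(round(float(r['score']),2),np.round(r['centre']).tolist()) for r in eyes.spot_point(n,p)[:2]])
print('down/up pad, shim',proj(p,[[530,5,80],[530,5,98],[527,109.8,100],[527,109.8,118]]).round(1).tolist())
im=p['pixels'][150:330,220:440,::-1]
cv2.imwrite('pics/endc.png',cv2.resize(im,None,fx=3.2,fy=3.2,interpolation=cv2.INTER_CUBIC))
E
```

```text
t: 30.65
eef_pos: [588.9, -187.5, 66.7]
tcp_rot: [3.139, 0.002, 1.863]
ft_force: [-4.4, 0.0, 24.9]
opening: 0.004
grip_force: 11.7
[-3.16150003 -0.65873912 22.7707379 ]
lift_pad [(0.81, [152.0, 300.0]), (0.71, [236.0, 329.0])]
saddle_top [(0.59, [238.0, 333.0])]
handle_press [(0.96, [215.0, 249.0])]
shim [(0.9, [252.0, 366.0]), (0.57, [238.0, 328.0])]
down/up pad, shim [[243.0, 329.9], [235.8, 330.2], [261.0, 369.5], [253.3, 370.3]]
```

The pad and shim have risen to their predicted 18 mm-up pixels, and the handle is at its stop with about 23 N on it. Handing in.

```bash
python3 -c "
from cell import env
print(env.job_done())"
```

```text
the job is handed in; nothing more can be done
None
```

The job is handed in with no verdict returned: the two-holed shim lies on the pins, the jack's saddle is under the pad, and the gripper holds the handle at its stop (about 23 N), with the table about 18 mm up by the camera.

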